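# Load the bench scale and feel its overload gap

## Task

Stand the two steel weights from the table on the two free rings of the scale's round wooden platform, so that all three weights form one neat row, and let go of them. Then take the feeler by its blue handle and slide its blade level and straight into the flared gap between the two yellow tabs at the side of the scale, until it drags snugly and its red band is at the mouth of the gap, without prying the platform up. Finish still holding the feeler there by its handle, and leave the other things on the table alone.

Things in the scene. Friction and masses are not known exactly. Their poses are not given: they have to be found in the camera images.
- scale: bench scale, fixed to the table: steel base 170 (x) x 190 (y) mm on red feet, top of base 38 mm high, a grey display standing on its +x side (up to 90 mm high), carrying the sprung platform. Origin on the table under the centre of the base; x and y along its sides, z up. On its -y side a lower (fixed) and an upper (moving with the platform) yellow tab, 50 mm wide in x, stick out one above the other; the gap between them is entered in the scale's +y direction.
- platform (a joint): sinking of the platform with its upper tab, m, positive down; 0 with only the middle weight on it. It is on a spring of 2450 N/m, so each further 0.5 kg weight sinks it 2 mm; travel -6 to +4.8 mm. At 0 the platform's top (a plywood disc, 200 mm diameter, centred over the scale's origin) is 72 mm above the table and the gap between the tabs is 5 mm; with all three weights it reads 0.004 and the gap is 1 mm, so the 3 mm blade then lifts it to about 0.002 or a little less.
- ring_left (a point): centre of the black ring (50 mm diameter) painted on the platform 56 mm from the middle towards the scale's +y; on the top surface; free at the start
- ring_mid (a point): centre of the middle black ring, over the scale's origin, where one weight already stands
- ring_right (a point): centre of the black ring 56 mm from the middle towards the scale's -y; free at the start
- gap_mouth (a point): middle of the outer edge of the gap's mouth, 151 mm from the scale's origin towards its -y, at the level of the lower tab's flat top face (30 mm above the table; fixed). Axes as the scale's: the blade goes in towards +y. The first 16 mm in from the mouth flare, the lips sloping 20 degrees up and down (6 mm each at the mouth); then the faces are flat and parallel for 38 mm, and then comes a back wall, 54 mm in from the mouth.
- weight_a: steel test weight, 0.5 kg: cylinder 40 mm diameter, 52 mm high, with a small brass button (18 mm diameter, 7 mm high) on top; origin at the centre of its underside, z up. Starts on the table to the left (+y) of the scale.
- weight_b: steel test weight, 0.5 kg: cylinder 40 mm diameter, 52 mm high, with a small brass button (18 mm diameter, 7 mm high) on top; origin at the centre of its underside, z up. Starts on the table to the left (+y) of the scale.
- weight_mid: steel test weight, 0.5 kg: cylinder 40 mm diameter, 52 mm high, with a small brass button (18 mm diameter, 7 mm high) on top; origin at the centre of its underside, z up. Already on the middle ring; stays there.
- feeler: feeler, 0.1 kg: flat steel blade 25 mm wide, 3 mm thick, with an upright blue handle, 20 mm along the blade x 24 mm across, from 3 to 60 mm above the blade's underside. Starts lying flat on the table, handle upright, to the right (-y) of the scale. Origin on the underside of the blade below the middle of the handle; x along the blade to its tip 95 mm away, z up along the handle.
- feeler_tip (a point): middle of the blade's tip edge, at its underside, 95 mm from the feeler's origin along its x
- feeler_band (a point): centre of the red band around the blade, 8 mm wide, 40 mm back from the tip, at the underside
- log: dark round log piece, 90 dia x 120 high, standing; origin under its centre; not part of the job
- jar: clear closed jar, 68 dia x 110 high; origin under its centre; not part of the job
- oil_can: blue can, 64 dia x 130 high; origin under its centre; not part of the job
- brush: hand brush lying flat; origin under it; not part of the job
- offcut: red-brown wood block 70 x 45 x 30; origin under its centre; not part of the job
- tape: yellow tape measure 65 x 38 x 60; origin under its centre; not part of the job
Things that resemble listed ones, but are neither listed nor needed, are in the scene too. What is shaped like the weight_b but green is not meant.

How it is judged:
On the way, in this order (a step that is already met when the one before it is completed fails the run):
1. all three weights stand in the row on their rings, let go of ((((horizontal distance between weight_a and ring_left below 0.01 m and height (world z) of weight_a between 0.06 and 0.08 m and angle between weight_a's own z axis and vertical below 0.1 rad) and (horizontal distance between weight_b and ring_right below 0.01 m and height (world z) of weight_b between 0.06 and 0.08 m and angle between weight_b's own z axis and vertical below 0.1 rad)) or ((horizontal distance between weight_b and ring_left below 0.01 m and height (world z) of weight_b between 0.06 and 0.08 m and angle between weight_b's own z axis and vertical below 0.1 rad) and (horizontal distance between weight_a and ring_right below 0.01 m and height (world z) of weight_a between 0.06 and 0.08 m and angle between weight_a's own z axis and vertical below 0.1 rad))) and horizontal distance between weight_mid and ring_mid below 0.01 m and height (world z) of weight_mid between 0.06 and 0.08 m and angle between weight_mid's own z axis and vertical below 0.1 rad and contact force between the fingers and weight_a below 0.1 N and contact force between the fingers and weight_b below 0.1 N and contact force between the fingers and weight_mid below 0.1 N), for 0.2 s.
2. the blade is snug in the gap up to its red band, held by the handle (y of feeler_tip in the frame of gap_mouth between 0.031 and 0.049 m and x of feeler_tip in the frame of gap_mouth between -0.01 and 0.01 m and z of feeler_tip in the frame of gap_mouth between -0.003 and 0.006 m and angle between the x axis of feeler and the y axis of scale, either way round below 0.15 rad and angle between feeler's own z axis and vertical below 0.12 rad and contact force between feeler and scale above 1.5 N and value of joint platform between -0.001 and 0.003 m and contact force between the fingers and feeler above 2 N and height (world z) of feeler above 0.024 m), for 0.2 s.
At the end, for the whole second after the job is handed in: One upright, released weight within 10 mm of each ring's centre; the gripped blade at rest in the gap, tip 31-49 mm past the mouth, within 10 mm sideways, 0.15 rad of straight, 0.12 rad of level, pressing over 1.5 N, platform joint between -0.001 and 0.003 (all of step 1 and all of step 2 and linear speed of feeler below 0.02 m/s); the arm keeps its last pose, push and grip.
It fails at once if another thing on the table is moved more than 20 mm (distance of any of log, jar, oil_can, brush, offcut, tape from where it was at the start of the episode above 0.02 m).
It also fails if it takes over 67 s, if anything falls off the work surface, if the arm or the gripper's body presses on something with over 40 N, if the wrist force passes 120 N, or if a joint passes its speed limit or range.

## Robot

A 6-joint arm with a two-finger parallel gripper is mounted at the origin on the work surface. World frame = base frame: x ahead of the robot, y to its left, z up, the work surface at z = 0. Lengths are in m, angles in rad, forces in N, time in s.
With the tool pointing down it reaches from about 0.3 to 0.825 m from the base axis. Payload 5.4 kg.
Tool frame: the origin (TCP) lies on the centre line of the jaws, within the pads' length; the fingertips stand 14 mm ahead of it and the grasp point (between the pads) lies 5 mm behind it; y points along the fingers, z is the direction in which the jaws open and shut, and the axes are right-handed (so a half turn about y gives the same grasp; the last joint's range is limited). The gripper opens to 92 mm and grips with 3 to 60 N. Pads are 20 mm wide; open, the fingers measure 128 mm over their backs; the gripper's body (75 mm by 189 mm) begins 69 mm behind the grasp point.
Start: joints at [-1.367, 0.158, 1.597, -0, 1.386, -0.21], TCP at [0.231, -0.526, 0.229] pointing down, gripper open.
Joint ranges: [-2.91, 2.91], [-0.94, 2.29], [0.18, 2.7], [-1.29, 4.43], [0.17, 2.64], [-3, 3]. Speed limits (rad/s): [2.57, 2.57, 3.14, 3.14, 3.14, 3.14].

## Interface

Orientations are given as a unit quaternion [x, y, z, w].
In Python, from plant import ctrl, command_gripper, solver, monitor, cams, workorder gives the robot as it stands. The module is installed in compiled form; this text tells all that it offers. Calls block until the motion is done:
- ctrl.move_to(position, orientation): joint-space move of the TCP to a pose.
- ctrl.move_linear(position, vel=0.15, rot=None): straight line of the TCP; rot=None keeps the orientation; vel is the mean speed in m/s.
- ctrl.goto_joints(angles): joint-space move.
- command_gripper(opening, strength=None): finger opening in m; strength is the grip in N (None keeps the last); returns when the fingers have stopped.
- ctrl.pause(seconds).
- solver.solve_ik(position, orientation): joint angles nearest the present ones, or None.
- monitor.observe(): the state.
- cams.snapshot(name): name is "side" or "top"; returns a dict with "img" (384x512x3 uint8, blue, green, red), "range_z" (384x512 float32, m along the optical axis (not along the pixel's ray), 0 where there is no reading), "K" (3x3 intrinsics, pixels), "dist" ([k1, k2, p1, p2, k3] as OpenCV has them; the pictures are not rectified), "position" and "orientation" of the camera in the world. Camera axes: x right, y up, looking along -z (the intrinsics and any distortion apply to the point x, -y, -z); pixel columns grow to the right and rows downward; lengths in m; the calibration is good to about 2 mm. A picture is of the moment at which its call begins.
A pose or a line that the arm cannot do raises ctrl.IKError and nothing moves.
- workorder.hand_in(): hands the job in, once; it reports no verdict.
The state is a dict: "clock": time; "joint_positions": joint angles; "joint_velocities": joint speeds; "effort": joint torques, N m; "position": TCP position; "ee_rot": TCP orientation; "force": force on the tool from outside, world axes, zero at the start; "moment": the same for the moment, N m; "width": finger opening in m.
Only numpy, scipy, OpenCV 4.12 (cv2) and the standard library are available. Lean on these libraries where they do the work, as an engineer would, in place of code of your own. Each camera call takes 0.05 s, during which the arm holds its last target. There are 200 camera calls.

## Working session

There is one attempt and no reset: what is moved stays moved. The work goes in short steps, each a Python script; the robot and the scene stay as the last script left them, time stands still between calls to the robot, and variables do not carry over. Pictures are saved under pics/ and viewed, about 8 in all and at most 12, crops included, and the job is handed in when it is done.

```bash
mkdir -p pics
cat > h.py <<'E'
import numpy as np, cv2
from scipy.spatial.transform import Rotation as R
from plant import ctrl, command_gripper, solver, monitor, cams, workorder
def snap(n,f=None):
    s=cams.snapshot(n)
    if f: cv2.imwrite('pics/'+f,s['img']); np.savez('pics/'+f[:-4],**s)
    return s
def cloud(s):
    "world xyz per pixel (384x512x3)"
    h,w=s['range_z'].shape
    u,v=np.meshgrid(np.arange(w),np.arange(h))
    p=cv2.undistortPoints(np.stack([u,v],-1).reshape(-1,1,2).astype(float),np.array(s['K']),np.array(s['dist'])).reshape(h,w,2)
    z=s['range_z'].astype(float)
    c=np.stack([p[...,0]*z,-p[...,1]*z,-z],-1)
    P=c@R.from_quat(s['orientation']).as_matrix().T+np.array(s['position'])
    P[z==0]=np.nan
    return P
def st():
    o=monitor.observe(); print('t',round(o['clock'],2),'p',np.round(o['position'],4),'w',round(o['width'],4),'F',np.round(o['force'],2)); return o
def down(yaw):
    "tool y down, tool z (jaw direction) horizontal at yaw"
    y=np.array([0,0,-1.]); z=np.array([np.cos(yaw),np.sin(yaw),0]); x=np.cross(y,z)
    return R.from_matrix(np.stack([x,y,z],1)).as_quat()
E
python3 - <<'E'
from h import *
a=snap('top','top0.png'); b=snap('side','side0.png')
o=st(); print(o['ee_rot'], R.from_quat(o['ee_rot']).as_matrix().round(2))
for s in(a,b): print(s['position'],R.from_quat(s['orientation']).as_matrix().round(2).tolist(),s['K'])
E
```

```text
t 0.1 p [ 0.2311 -0.5259  0.2277] w 0.092 F [-0.05  0.71  0.26]
[-0.14526595  0.69262948 -0.69142152  0.14525321] [[-0.92 -0.    0.4 ]
 [-0.4   0.   -0.92]
 [-0.   -1.   -0.  ]]
[ 0.31266588 -0.01992508  1.11619528] [[-0.08, 0.97, -0.22], [-1.0, -0.08, 0.01], [-0.01, 0.22, 0.98]] [[361.44053864   0.         254.91177054]
 [  0.         361.44053864 185.64539301]
 [  0.           0.           1.        ]]
[-0.04170152 -1.16041606  0.80353769] [[0.9, 0.2, -0.4], [-0.44, 0.45, -0.78], [0.02, 0.87, 0.49]] [[374.240663     0.         259.73602013]
 [  0.         374.240663   190.48914982]
 [  0.           0.           1.        ]]
```

View pics/top0.png

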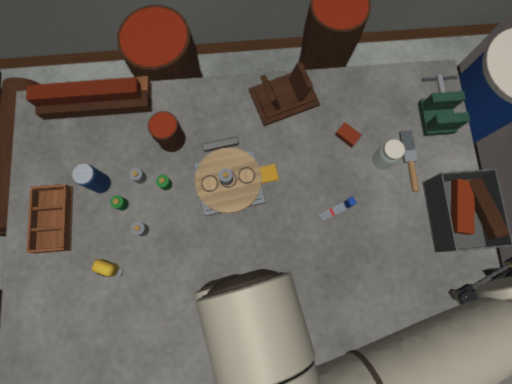

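View pics/side0.png

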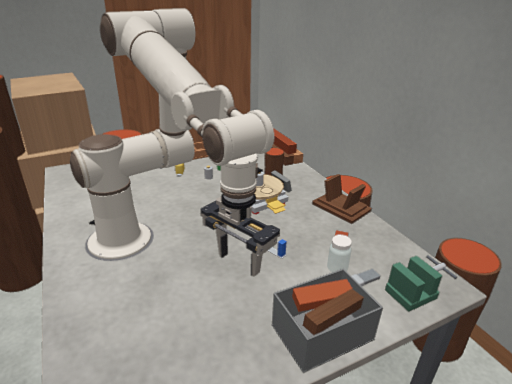

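Top view: grey weights with brass buttons at (137,175) and (139,229). The green look-alikes at (163,182) and (118,202) are not wanted. The middle weight is at (227,177), the free rings at (210,183) and (247,175), the tabs at (269,174), and the feeler at (338,209) with its blue handle at (350,202). Next is one close crop plus measurements.

Run:
```python
from h import *
s=dict(np.load('pics/top0.npz')); P=cloud(s); im=s['img']
cr=im[135:255,95:365]; cv2.imwrite('pics/crop1.png',cv2.resize(cr,None,fx=2.95,fy=2.95,interpolation=cv2.INTER_CUBIC))
def reg(u,v,r,zlo,zhi):
    q=P[v-r:v+r+1,u-r:u+r+1].reshape(-1,3); q=q[(q[:,2]>zlo)&(q[:,2]<zhi)]; return q
print('table z',np.nanmedian(P[270:300,60:150,2]))
for n,u,v in(('a',137,175),('b',139,229)):
    q=reg(u,v,9,.045,.07); print(n,len(q),q.mean(0).round(4),np.percentile(q,[2,98],axis=0).round(4).tolist())
q=reg(227,177,9,.1,.14); print('mid',len(q),q.mean(0).round(4),np.ptp(q,axis=0))
# platform disc
q=reg(228,180,40,.064,.08); print('disc',len(q),q.mean(0).round(4),np.percentile(q,[.5,99.5],axis=0).round(4).tolist())
c,r=cv2.minEnclosingCircle(q[:,:2].astype(np.float32)); print(c,r)
hsv=cv2.cvtColor(im,cv2.COLOR_BGR2HSV)
m=cv2.inRange(hsv,(20,120,90),(32,255,255))>0; m[:, :255]=0; m[:,285:]=0; q=P[m]; print('tab',len(q),q.mean(0).round(4),cv2.minAreaRect(q[:,:2].astype(np.float32)))
W=np.zeros(P.shape[:2],bool);W[190:228,312:362]=1
b=(cv2.inRange(hsv,(100,120,40),(130,255,255))>0)&W; q=P[b]; print('handle',len(q),q[q[:,2]>.05].mean(0).round(4),q.min(0),q.max(0))
r=((cv2.inRange(hsv,(0,130,60),(8,255,255))|cv2.inRange(hsv,(172,130,60),(180,255,255)))>0)&W;q=P[r];print('band',len(q),q.mean(0).round(4))
v,u=np.where(r);print(u.mean(),v.mean())
print('blade z',P[[212,214,207],[326,322,344]].round(4))
```

```text
table z 0.00029288153489437363
a 125 [0.6125 0.3277 0.0537] [[0.5951, 0.312, 0.0463], [0.6303, 0.3449, 0.061]]
b 138 [0.4467 0.3218 0.0538] [[0.4289, 0.3057, 0.0478], [0.4643, 0.3389, 0.0612]]
mid 177 [0.568  0.0514 0.1235] [0.03957941 0.03864526 0.03422038]
disc 3279 [0.5681 0.0486 0.0726] [[0.4729, -0.0467, 0.0665], [0.673, 0.1444, 0.0785]]
(0.5759949684143066, 0.0489080585539341) 0.11036374419927597
tab 271 [nan nan nan] ((0.5878124237060547, -0.07779793441295624), (0.05003272369503975, 0.05606773495674133), 8.722424507141113)
handle 71 [ 0.477  -0.3113  0.0601] [nan nan nan] [nan nan nan]
band 12 [ 0.458  -0.2626  0.0031]
331.5 211.5
blade z [[ 0.4571 -0.2444  0.0083]
 [ 0.4525 -0.2323  0.0033]
 [ 0.4686 -0.3022  0.0065]]
```

View pics/crop1.png

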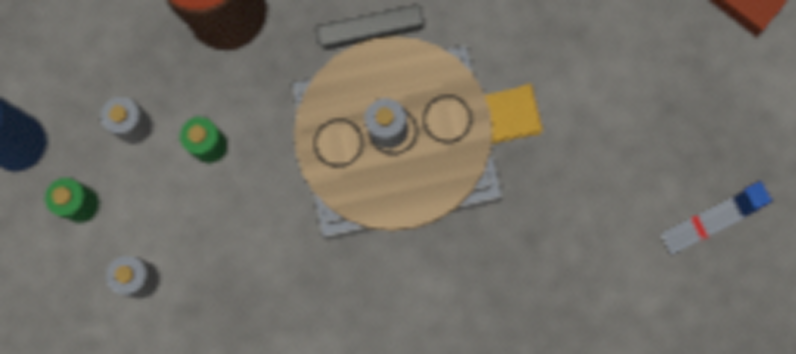

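The choice is confirmed: both grey weights have brass buttons and the green ones are excluded. Next I refine the scale pose and the grasp points, and check the neighbours' clearance.

```bash
cat >> h.py <<'E'
def ray(s,u,v,z):
    p=cv2.undistortPoints(np.array([[[u,v]]],float),np.array(s['K']),np.array(s['dist'])).ravel()
    d=R.from_quat(s['orientation']).apply([p[0],-p[1],-1]); c=np.array(s['position']); return c+d*(z-c[2])/d[2]
E
python3 - <<'E'
from h import *
s=dict(np.load('pics/top0.npz')); P=cloud(s); im=s['img']; hsv=cv2.cvtColor(im,cv2.COLOR_BGR2HSV)
f=lambda x,y:(95+(x+.5)/2.95-.5,135+(y+.5)/2.95-.5)
L=ray(s,*f(338.5,142),.072);Rr=ray(s,*f(447,118.5),.072); d=L-Rr
print('L',L,'R',Rr,'mid',(L+Rr)/2,np.linalg.norm(d),'yaw',np.degrees(np.arctan2(-d[0],d[1])))
# disc: wood color mask, boundary circle fit
m=cv2.inRange(hsv,(8,50,90),(19,200,255)); m[:,:190]=0;m[:,264:]=0;m[:140]=0;m[218:]=0
c=max(cv2.findContours(cv2.morphologyEx(m,cv2.MORPH_CLOSE,np.ones((9,9))),cv2.RETR_EXTERNAL,cv2.CHAIN_APPROX_NONE)[0],key=cv2.contourArea)[:,0]
q=np.array([ray(s,u,v,.072) for u,v in c])[:,:2]
from scipy.optimize import least_squares
r=least_squares(lambda t:np.hypot(*(q-t[:2]).T)-t[2],[.57,.05,.1],loss='soft_l1',f_scale=.002); print('disc',r.x)
m=cv2.inRange(hsv,(20,120,90),(32,255,255)); m[:,:255]=0;m[:,285:]=0
v,u=np.where(m>0); 
z=P[m>0][:,2]; print('tab z',np.nanpercentile(z,[5,50,95]))
q=np.array([ray(s,a,b,np.nanmedian(z)) for a,b in zip(u,v)])[:,:2].astype(np.float32); 
print('tabrect',cv2.minAreaRect(q),'box',cv2.boxPoints(cv2.minAreaRect(q)).round(4).tolist())
for n,(x,y) in dict(a=(123,116),b=(127,274)).items():
    u,v=map(round,f(x,y)); q=P[v-9:v+10,u-9:u+10].reshape(-1,3); t=q[(q[:,2]>.0505)&(q[:,2]<.0545)]
    cc,rr=cv2.minEnclosingCircle(t[:,:2].astype(np.float32)); print(n,len(t),t.mean(0),cc,rr)
for n,(x,y),z in (('bta',(117,114),.059),('btb',(123,273),.059),('bmid',(383,116),.131),('g1',(196,133),.059),('g2',(61,195),.059),('htopcorners',(761,182),.06),('',(771,196),.06),('',(746,196),.06),('',(755,212),.06),('band',(699.5,227),.003),('tipL',(662,236),.003),('tipR',(671,253),.003)):
    print(n,ray(s,*f(x,y),z).round(4))
print('log',ray(s,162,124,.12),'can',ray(s,82,173,.13),'jar',ray(s,394,150,.11))
E
```

```text
L [0.56204645 0.10269769 0.072     ] R [ 0.5779104  -0.00781918  0.072     ] mid [0.56997842 0.04743925 0.072     ] 0.11164964339582743 yaw 8.168623858268063
disc [0.56893134 0.04721223 0.09873389]
tab z [0.03071729 0.04086559 0.04602274]
tabrect ((0.5865477919578552, -0.07677877694368362), (0.05318063497543335, 0.05108092352747917), 6.137394905090332) box [[0.5573999881744385, -0.05420000106096268], [0.5627999901771545, -0.10499999672174454], [0.6157000064849854, -0.09929999709129333], [0.6103000044822693, -0.048500001430511475]]
a 62 [0.61266299 0.32831025 0.052478  ] (0.6140340566635132, 0.3287948668003082) 0.019401419907808304
b 67 [0.44683452 0.32169119 0.05269362] (0.4479444921016693, 0.32111918926239014) 0.019865017384290695
bta [0.6122 0.3297 0.059 ]
btb [0.4483 0.3244 0.059 ]
bmid [0.5701 0.0522 0.131 ]
g1 [0.5858 0.249  0.059 ]
g2 [0.5319 0.3866 0.059 ]
htopcorners [ 0.4908 -0.3182  0.06  ]
 [ 0.4758 -0.3263  0.06  ]
 [ 0.4778 -0.3013  0.06  ]
 [ 0.4609 -0.3082  0.06  ]
band [ 0.4576 -0.2635  0.003 ]
tipL [ 0.4512 -0.2231  0.003 ]
tipR [ 0.4326 -0.2304  0.003 ]
log [0.73857599 0.22759601 0.12      ] can [0.60448826 0.45439239 0.13      ] jar [ 0.60939637 -0.44252691  0.11      ]
```

Scale origin is about (0.5695, 0.0475) with yaw 8.2°. Clearances are fine with the jaws roughly along x. Weight b goes first, to the right ring.

```bash
cat >> h.py <<'E'
YAW=np.radians(8.2); O=np.array([.5695,.0475]); ex=np.array([np.cos(YAW),np.sin(YAW)]); ey=np.array([-np.sin(YAW),np.cos(YAW)])
def q_at(p,yaw):
    j0=np.array(monitor.observe()['joint_positions']); best=None
    for k in(0,np.pi):
        j=solver.solve_ik(list(p),list(down(yaw+k)))
        if j is not None and abs(j[5])<2.9 and (best is None or abs(j-j0).max()<best[0]): best=(abs(np.array(j)-j0).max(),list(down(yaw+k)))
    return best[1]
def go(p,yaw): q=q_at(p,yaw); ctrl.move_to(list(p),q); return q
def pick(xy,yaw=0.):
    go([*xy,.2],yaw); command_gripper(.07,25); ctrl.move_linear([*xy,.032],vel=.15); command_gripper(.0,25); st()
    ctrl.move_linear([*xy,.22],vel=.2)
def place(xy,base):
    go([*xy,.24],YAW); ctrl.move_linear([*xy,.032+base+.005],vel=.12); st(); ctrl.move_linear([*xy,.032+base],vel=.02); st()
    command_gripper(.06); ctrl.pause(.2); st(); ctrl.move_linear([*xy,.24],vel=.2)
E
python3 - <<'E'
from h import *
pick([.4475,.322]); st()
place(O-.056*ey,.0712)
snap('top','top1.png'); s=snap('side','side1.png')
t=cv2.imread('pics/top1.png')[130:230,180:300]; i=s['img'][130:230,220:340]
cv2.imwrite('pics/c1.png',np.hstack([cv2.resize(x,(400,334),interpolation=cv2.INTER_CUBIC) for x in(t,i)]))
E
```

```text
t 5.5 p [0.4473 0.322  0.0322] w 0.0397 F [-0.66 -0.59  3.19]
t 6.59 p [0.4465 0.3215 0.218 ] w 0.0395 F [ 0.13 -0.03 -4.98]
t 9.18 p [ 0.5783 -0.0081  0.1093] w 0.0395 F [ 0.17  0.73 -5.29]
t 9.57 p [ 0.5779 -0.008   0.1036] w 0.0394 F [ 1.13 -0.06 -3.2 ]
t 10.26 p [ 0.5775 -0.0079  0.1032] w 0.06 F [ 0.93 -0.39 -0.2 ]
```

View pics/c1.png

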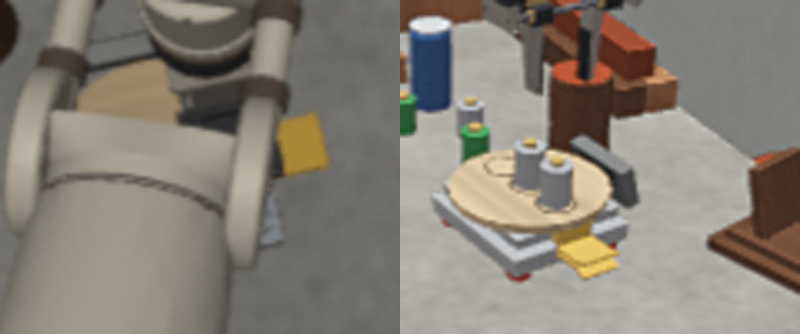

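Side crop: weight b stands upright on the right ring at (556,190), next to the middle one. The left ring at (510,165) is free. Now weight a.

Run:
```python
from h import *
pick([.613,.3285]); st()
place(O+.056*ey,.0692)
xy=[.4765,-.312]
go([*xy,.25],np.radians(111.5)); st()
a=snap('top','top2.png'); s=snap('side','side2.png'); P=cloud(a)
cv2.imwrite('pics/c2.png',np.hstack([cv2.resize(x,(400,334),interpolation=cv2.INTER_CUBIC) for x in(a['img'][130:230,180:300],s['img'][130:230,220:340])]))
hsv=cv2.cvtColor(a['img'],cv2.COLOR_BGR2HSV)
q=P[130:230,180:280].reshape(-1,3); t=q[(q[:,2]>.115)&(q[:,2]<.128)]
print('plat z',np.nanmedian(q[(q[:,2]>.06)&(q[:,2]<.08)][:,2]))
# three-cluster in scale frame
l=np.stack([(t[:,:2]-O)@ex,(t[:,:2]-O)@ey],1)
for c in(-.056,0,.056):
    w=l[abs(l[:,1]-c)<.028]; print(c,len(w),(w.mean(0)-[0,c]).round(4), w.min(0).round(4),w.max(0).round(4))
```

```text
t 14.66 p [0.613  0.3286 0.0323] w 0.0395 F [-1.07 -0.65  1.47]
t 15.75 p [0.612  0.3281 0.2176] w 0.0396 F [-1.05 -0.56 -4.43]
t 17.94 p [0.5624 0.1029 0.1073] w 0.0395 F [-0.12  0.02 -4.39]
t 18.34 p [0.5619 0.1029 0.1016] w 0.0398 F [ 0.4  -0.05 -3.27]
t 19.02 p [0.5615 0.1029 0.1012] w 0.0601 F [ 0.31  0.51 -0.44]
t 21.43 p [ 0.477  -0.3111  0.2498] w 0.0602 F [ 0.87 -0.49 -0.4 ]
plat z 0.06860399413915697
-0.056 140 [0.0005 0.0037] [-0.0177 -0.0716] [ 0.0215 -0.0332]
0 136 [0.0008 0.0046] [-0.0178 -0.0143] [0.0206 0.0241]
0.056 138 [0.0004 0.0017] [-0.0181  0.0384] [0.0196 0.0769]
```

View pics/c2.png

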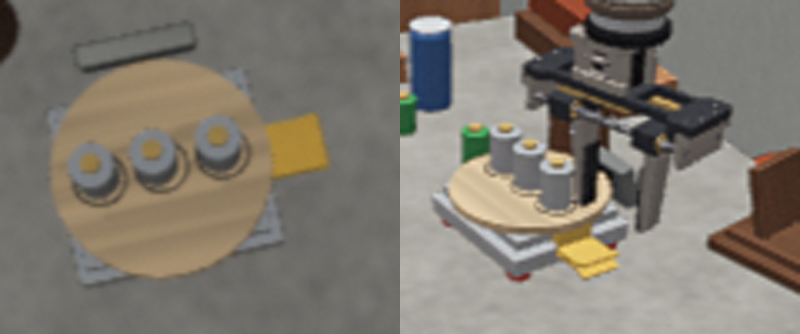

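Top crop: three weights stand in one row at (92,170), (152,155) and (219,138), each over its ring. In the side crop all are upright. The platform depth has dropped about 4 mm, as expected. Next is the feeler, gripped with the jaws along the blade for a stiff pitch hold, with a camera check at the pre-insert pose.

Run:
```python
from h import *
xy=[.4765,-.312]
ctrl.move_linear([*xy,.035],vel=.12); st(); command_gripper(0,35); o=st()
ctrl.move_linear([*xy,.085],vel=.1)
H=O-(.151+.03+.095)*ey
q=go([*H,.0685],YAW+np.pi/2); ctrl.pause(.3); o=st(); print(H, R.from_quat(o['ee_rot']).as_matrix().round(3).tolist())
a=snap('top','top3.png'); s=snap('side','side3.png'); 
cv2.imwrite('pics/c3.png',np.hstack([cv2.resize(x,(400,400),interpolation=cv2.INTER_CUBIC) for x in(a['img'][150:230,240:320],s['img'][170:270,230:330])]))
```

```text
t 23.47 p [ 0.4769 -0.3124  0.0357] w 0.0598 F [-0.25 -0.02 -0.52]
t 24.15 p [ 0.4766 -0.3121  0.0351] w 0.02 F [ 0.73 -0.54 -0.45]
t 25.78 p [ 0.6082 -0.2267  0.0688] w 0.0198 F [-0.65 -0.95 -0.81]
[ 0.60886559 -0.22567824] [[-0.99, 0.0, 0.141], [-0.141, -0.0, -0.99], [-0.0, -1.0, 0.0]]
```

View pics/c3.png

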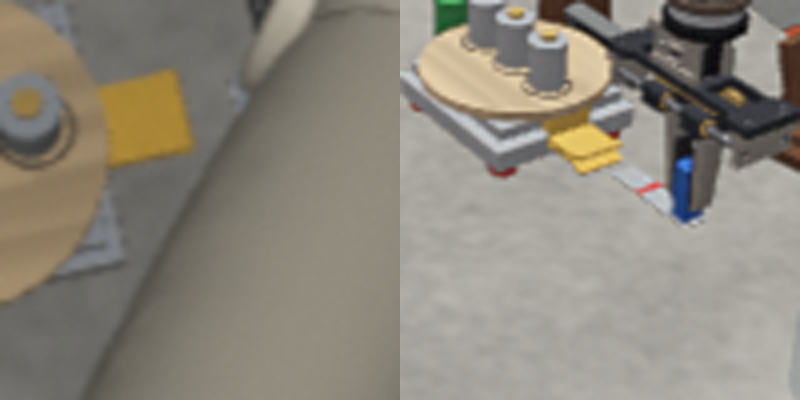

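Side crop: the handle is held at (685,190), the band is at (650,187), and the tip is near (615,168), pointing at the tab mouth around (600,160). I'll measure band, blade and mouth numerically from the side camera.

Run:
```python
from h import *
s=dict(np.load('pics/side3.npz')); P=cloud(s); im=s['img']; hsv=cv2.cvtColor(im,cv2.COLOR_BGR2HSV)
W=np.zeros(P.shape[:2],bool); W[195:235,262:306]=1
def rep(n,m,z):
    v,u=np.where(m&W); q=np.array([ray(s,a,b,z) for a,b in zip(u,v)]); d=P[m&W]; 
    f=lambda t:np.round([(t[:2]-O)@ex,(t[:2]-O)@ey+.151,t[2]],4)
    print(n,len(u),'px',u.mean().round(1),v.mean().round(1),'ray',f(q.mean(0)),'depth',f(np.nanmedian(d,0)))
    return np.array([f(t) for t in q])
red=(cv2.inRange(hsv,(0,110,60),(8,255,255))|cv2.inRange(hsv,(172,110,60),(180,255,255)))>0
rep('band',red,.0365)
yel=cv2.inRange(hsv,(20,120,60),(34,255,255))>0
q=rep('yellow',yel,.036); 
v,u=np.where(yel&W); print('yellow extents u',u.min(),u.max(),'v',v.min(),v.max())
# grey blade pixels: in scale frame near height .034
f=(P[...,:2]-O); lx=f@ex; ly=f@ey+.151
m=(P[...,2]>.025)&(P[...,2]<.045)&(abs(lx)<.03)&(ly>-.08)&(ly<-.012)&W&~yel
for lo in np.arange(-.08,-.012,.012):
    k=m&(ly>=lo)&(ly<lo+.012)
    if k.sum(): print(round(lo,3),k.sum(),'x',lx[k].mean().round(4),lx[k].min().round(4),lx[k].max().round(4),'z',np.median(P[k][:,2]).round(4))
k=yel&W; 
for n,p in (('tip',[0,-.031,.0365]),('band',[0,-.071,.0365]),('mouth_lower',[0,0,.024]),('mouthL corner',[-.025,0,.024]),('mouthR corner',[.025,0,.024])):
    w=np.array([*(O+p[0]*ex+(p[1]-.151)*ey),p[2]]); c=R.from_quat(s['orientation']).inv().apply(w-s['position'])
    print(n,cv2.projectPoints(np.array([[c[0],-c[1],-c[2]]]),np.zeros(3),np.zeros(3),s['K'],s['dist'])[0].ravel().round(1))
cv2.imwrite('pics/c4.png',cv2.resize(im[190:235,260:315],None,fx=12,fy=12,interpolation=cv2.INTER_CUBIC))
```

```text
band 8 px 288.6 211.4 ray [ 0.0137 -0.0308  0.0365] depth [ 0.0081 -0.0675  0.0371]
yellow 175 px 274.9 205.1 ray [-0.0031  0.0339  0.036 ] depth [-0.0044  0.0325  0.0373]
yellow extents u 266 284 v 197 212
-0.08 14 x -0.0031 -0.014 0.0102 z 0.0371
-0.068 11 x -0.0031 -0.0155 0.0081 z 0.0379
-0.056 14 x -0.0022 -0.0144 0.0105 z 0.0369
-0.044 12 x -0.0014 -0.0126 0.0085 z 0.0377
-0.032 1 x -0.0133 -0.0133 -0.0133 z 0.0379
tip [285.7 212.3]
band [292.3 217.1]
mouth_lower [280.6 211.3]
mouthL corner [275.5 213.2]
mouthR corner [285.7 209.5]
```

View pics/c4.png

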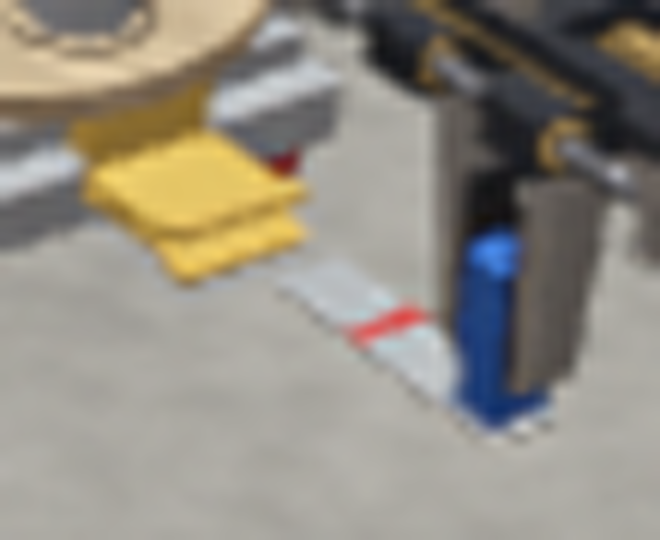

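The predicted projections match the picture: band at (292,217), tip at (286,212), and the lower lip's middle at (281,211). I'll lower the blade to gap height and slide it in, watching the force.

Run:
```python
from h import *
H=O-(.151+.03+.095)*ey+.001*ex
ctrl.move_linear([*H,.0655],vel=.05); st()
for d in (.02,.03,.04,.046,.052,.058,.064,.07):
    ctrl.move_linear([*(H+d*ey),.0655],vel=.05); o=st()
    l=np.array(o['position'][:2])-O; F=np.array(o['force'])
    print('tip y',round(l@ey+.151+.095,4),'x',round(l@ex,4),'Faxial',round(F[:2]@ey,2),'M',np.round(o['moment'],2))
    if np.linalg.norm(F)>25: print('STOP');break
ctrl.pause(.3); st()
s=snap('side','side5.png'); a=snap('top')
cv2.imwrite('pics/c5.png',cv2.resize(s['img'][160:235,235:315],None,fx=8,fy=8,interpolation=cv2.INTER_CUBIC))
P=cloud(a);q=P[130:230,180:280].reshape(-1,3);print('plat z',np.nanmedian(q[(q[:,2]>.06)&(q[:,2]<.08)][:,2]))
```

```text
t 26.13 p [ 0.6096 -0.2254  0.0651] w 0.0202 F [ 0.41  1.21 -1.61]
t 26.68 p [ 0.6071 -0.2054  0.0656] w 0.0197 F [ 0.3   0.25 -0.69]
tip y -0.0097 x 0.0011 Faxial 0.21 M [ 0.01 -0.01  0.03]
t 27.03 p [ 0.6055 -0.1955  0.0654] w 0.02 F [-0.63  0.58 -0.95]
tip y 0.0003 x 0.001 Faxial 0.67 M [-0.01 -0.    0.02]
t 27.38 p [ 0.604  -0.1855  0.0653] w 0.02 F [ 1.16 -0.85 -2.41]
tip y 0.0105 x 0.0009 Faxial -1.0 M [ 0.01 -0.   -0.02]
t 27.65 p [ 0.6032 -0.18    0.0652] w 0.0197 F [ 1.03 -2.16 -4.57]
tip y 0.016 x 0.0009 Faxial -2.28 M [-0.71 -0.21 -0.03]
t 27.92 p [ 0.6022 -0.1736  0.0651] w 0.0198 F [ 0.64 -0.15 -4.89]
tip y 0.0225 x 0.0008 Faxial -0.24 M [-0.51 -0.21 -0.07]
t 28.18 p [ 0.6012 -0.1673  0.0651] w 0.0203 F [-0.54 -0.53 -5.64]
tip y 0.0289 x 0.0008 Faxial -0.45 M [-0.53 -0.18  0.  ]
t 28.45 p [ 0.6005 -0.1614  0.0652] w 0.0197 F [ 1.79  0.88 -6.48]
tip y 0.0348 x 0.0009 Faxial 0.62 M [-0.35 -0.15 -0.05]
t 28.72 p [ 0.5997 -0.1555  0.0653] w 0.0198 F [ 0.68 -0.11 -5.69]
tip y 0.0407 x 0.0009 Faxial -0.21 M [-0.36 -0.17 -0.02]
t 29.02 p [ 0.5997 -0.1556  0.0652] w 0.0195 F [ 0.63  2.27 -6.01]
plat z 0.07067289321880632
```

View pics/c5.png

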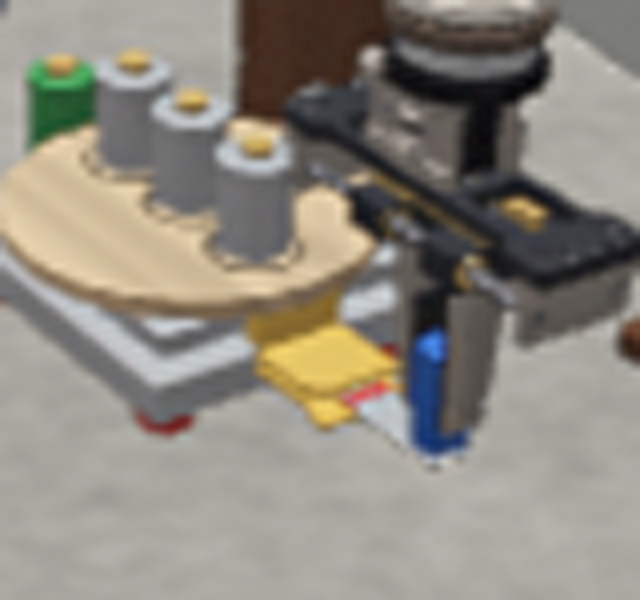

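Crop: the red band at (370,393) is at the mouth of the gap, the handle is gripped at (435,395), and the three weights are upright. The platform rose 2.1 mm to joint ≈ 0.002. Everything is in range, so I'm handing in.

Run:
```python
from h import *
st(); workorder.hand_in(); st()
```

```text
t 29.12 p [ 0.5996 -0.1557  0.0652] w 0.02 F [ 0.47  3.2  -5.24]
the job is handed in; nothing more can be done
the job is handed in; nothing more can be done
```

I stood the two grey steel weights upright on the free rings and let go of them. I then gripped the feeler by its handle and slid the blade into the gap, and handed the job in at about 29 s with the grip still held.

Last checks:
- **Weights:** all three stand in one row. By camera they are within about 5 mm of the ring centres, with the same small offset on the middle weight, so probably measuring bias.
- **Blade position:** the tip is about 40.7 mm past the mouth and about 1 mm off centre by the arm's position, and the red band shows at the mouth.
- **Snugness:** the platform rose 2.1 mm when the blade went in, so the joint reads about 0.002. The wrist feels about 5 N downward from the blade, with little axial force.
- **Other things:** I did not measure the log, jar and other items again at the end, but the arm met no unexpected force. The green weights were not used.

No check failed. My automatic reading of the band from the side camera was spoiled by the scale's red foot, so I used the band's position in the picture instead, and it matched the prediction.

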